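# Sticker a stack of resawn boards, each over its sister

### The arm

A 6-joint arm with a two-finger parallel gripper is mounted at the origin on a cart in front of the work surface, level with it; the furniture and walls round the work are solid. World frame = base frame: x ahead of the robot, y to its left, z up, the work surface at z = 0. Lengths are in mm, angles in degrees, forces in N, time in s.
With the tool pointing down it reaches from about 375 to 825 mm from the base axis. Payload 5.5 kg.
Tool frame: the origin (TCP) lies on the centre line of the jaws, within the pads' length; the fingertips stand 14 mm ahead of it and the grasp point (between the pads) lies 5 mm behind it; z points along the fingers, y is the line along which they close (so a half turn about z gives the same grasp; the last joint's range is limited). The gripper opens to 85 mm and grips with 20 to 120 N. Pads are 22 mm wide; open, the fingers measure 114 mm over their backs; the gripper's body (76 mm by 85 mm) begins 54 mm behind the grasp point. The pads swing forward as they close: fully open they stand 13 mm farther back than shut.
Start: joints at [-68.87, 17.962, -2.699, 69.339, 0, 90], TCP at [216.294, -559.653, 245.299] pointing down, gripper open.
Joint ranges: [-152.73, 152.73], [-39.44, 99.34], [-58.76, 71.6], [-118.89, 123.64], [-81.53, 83.1], [-180, 180]. Speed limits (degrees/s): [136.94, 136.94, 172.46, 180, 180, 180].

### API

Orientations are given as [roll, pitch, yaw] about the fixed x, y, z axes, in that order (R = Rz(yaw) Ry(pitch) Rx(roll)).
In Python, from station import * gives the robot as it stands.
- The arm moves only by the tool send_rows, never from a script. Its argument "moves" is a list of rows, each an object with "grip": the finger opening in mm, from 0 to 85.4; "translation": the shift along the tool's x, y, z in mm, a list of three; "twist": the turn about the tool's z in degrees. A call has 1 to 8 rows; each row shifts and turns the commanded pose from where the row before left it, along the tool's axes as they then stand; what a row does not reach is not made up. A row lasts 1/8 s, in which the tool goes at most 62.5 mm and 10.7 degrees, less where a joint would pass 70% of its speed; a pose out of reach is approached as far as the arm can. A call is refused whole if a number of a shift passes 62.5 or a number of a turn 10.7, either way. A call with a gripper value outside its range is refused whole. The fingers move at their own pace and stop on an object; the grip force is fixed at half the most. Time passes only in rows, so rows that do not move let the fingers close. It gives the time, the measured TCP pose, the force, the opening and the grip force at its end, in the units of the state.
- state(): the state, without advancing time (a new reading comes with each control period).
- grab_frame(name): name is "scene" or "top" or "wrist"; returns (picture, depth): 420x560x3 uint8, blue, green, red; 420x560 float32, mm along the optical axis (not along the pixel's ray), 0 where there is no reading.
- calibration(name): a dict with "fx", "fy", "cx", "cy" (pixels), "distortion" ([k1, k2, p1, p2, k3] as OpenCV has them; the pictures are not rectified), "cam_to_world" (4x4, takes a point from camera to world coordinates); the wrist camera has in their place "mount" (4x4, takes a point from camera to tool coordinates, whose origin is the TCP and whose axes are the flange's). Camera axes: x right, y up, looking along -z (the intrinsics and any distortion apply to the point x, -y, -z); pixel columns grow to the right and rows downward; lengths in mm; the calibration is good to about 2 mm. A picture is of the moment at which its call begins: read the wrist's pose just before it. calibration takes no time and is no camera call.
- sign_off(): hands the job in; it is judged then, once.
The state is a dict: "time": time; "joint_pos": joint angles; "dq": joint speeds; "tau": joint torques, N m; "position": TCP position; "orientation": TCP orientation; "ft_force": force on the tool from outside, world axes, zero at the start; "wrist_torque": the same for the moment, N m; "finger_gap": finger opening in mm; "finger_force": force on a finger pad.
Only numpy, scipy, OpenCV 4.12 (cv2) and the standard library are available. Lean on these libraries where they do the work, as an engineer would, in place of code of your own. Each camera call takes 0.05 s, during which the arm holds its last target. There are 200 camera calls.

### The job

Build the second layer of the drying stack. Lay the two spacer sticks flat across the three boards on the drying rack, one straight above each bearer and between the dowels, then move the three boards from the run-out rack onto the sticks, each squarely above its sister board of the same wood, so the resawn pairs stay together. Do not shift the lower boards.

Things in the scene. Friction and masses are not known exactly. Their poses are not given: they have to be found in the camera images.
- drying_rack: fixed drying rack: two pale wooden bearers 24 mm wide, 262 mm long along its y and 30 mm high, centred at x = -60 and +60 mm of its frame, on two runners 16 mm high (along x, at y = +-100 mm). A dark dowel 10 mm thick stands at each bearer end (x = +-60, y = +-119 mm), its top 76 mm above the bench. Origin: rack centre, on the bench (z = 0); z up.
- runout_rack: fixed run-out rack: plywood base, two grey steel rails along its y at x = +-60 mm of its frame, tops 30 mm above the bench; steel pins 8 mm thick rise 24 mm above the rails between its three bays (at y = +-37.5 and +-112.5 mm). Origin: rack centre, on the bench; z up.
- upper_ash: freshly sawn board of pale ash with blue-sealed ends, 200 x 38 x 16 mm (along its own x, y, z), 0.09 kg; at the start it lies flat, along the rack's x, in one of the three bays of the run-out rack, its underside 30 mm above the bench. Origin: centre of its underside; either end or side of it may face any way.
- upper_cherry: freshly sawn board of orange-brown cherry with yellow-sealed ends, 200 x 38 x 16 mm (along its own x, y, z), 0.09 kg; at the start it lies flat, along the rack's x, in one of the three bays of the run-out rack, its underside 30 mm above the bench. Origin: centre of its underside; either end or side of it may face any way.
- upper_walnut: freshly sawn board of dark brown walnut with white-sealed ends, 200 x 38 x 16 mm (along its own x, y, z), 0.09 kg; at the start it lies flat, along the rack's x, in one of the three bays of the run-out rack, its underside 30 mm above the bench. Origin: centre of its underside; either end or side of it may face any way.
- lower_ash: sister of the other ash board (both were resawn from one piece; pale ash with blue-sealed ends), same size, 200 x 38 x 16 mm along its x, y, z; it lies loose across the two bearers of the drying rack, along the rack's x, underside 30 mm above the bench, at y = -75, 0 or +75 mm of the rack. Origin: centre of its underside.
- lower_cherry: sister of the other cherry board (both were resawn from one piece; orange-brown cherry with yellow-sealed ends), same size, 200 x 38 x 16 mm along its x, y, z; it lies loose across the two bearers of the drying rack, along the rack's x, underside 30 mm above the bench, at y = -75, 0 or +75 mm of the rack. Origin: centre of its underside.
- lower_walnut: sister of the other walnut board (both were resawn from one piece; dark brown walnut with white-sealed ends), same size, 200 x 38 x 16 mm along its x, y, z; it lies loose across the two bearers of the drying rack, along the rack's x, underside 30 mm above the bench, at y = -75, 0 or +75 mm of the rack. Origin: centre of its underside.
- stick_1: one of two equal spacer sticks of plain pale wood, 200 x 20 x 18 mm (along its own x, y, z), 0.04 kg, lying flat on the bench between the racks at the start. Origin: centre of its underside. Either stick may go over either bearer.
- stick_2: one of two equal spacer sticks of plain pale wood, 200 x 20 x 18 mm (along its own x, y, z), 0.04 kg, lying flat on the bench between the racks at the start. Origin: centre of its underside. Either stick may go over either bearer.

How it is judged:
By the outcome, as a careful person would: the job done as asked, in the order asked, and still so for the second after the job is handed in, with the robot touching nothing.
It also fails if it takes over 120 s, if anything falls off the work surface, if the arm or the gripper's body presses on something with over 40 N, if the wrist force passes 120 N, or if a joint passes its speed limit or range.

## Working session

There is one attempt and no reset: what is moved stays moved. The work goes in short steps, Python scripts to look and compute and a tool call to move; the robot and the scene stay as the last step left them, time stands still between calls to the robot, and variables do not carry over. Pictures are saved under pics/ and viewed, at most 14 in all, crops included, and the job is handed in when it is done.

Besides the shell and the picture viewer there is one more tool, called after "Call:" as name([rows], argument=value, ...), one row to a line, values as JSON. send_rows: Moves the arm, as the interface text tells. Its arguments: {"type":"object","properties":{"moves":{"type":"array"}},"required":["moves"]}

```bash
ls; mkdir -p pics; python3 - <<'E'
from station import *
import cv2
for n in ("scene","top"):
    p,d=grab_frame(n); cv2.imwrite(f"pics/{n}0.png",p); import numpy as np; np.save(f"{n}0.npy",d)
    print(n,calibration(n))
print(calibration("wrist")); print(state())
E
```

```text
pics
scene {'fx': 466.56304881299405, 'fy': 466.56304881299405, 'cx': 283.9365079358349, 'cy': 214.72464909446822, 'distortion': array([-0.06491465,  0.        ,  0.        ,  0.        ,  0.        ]), 'cam_to_world': array([[ 4.53513505e-01,  4.17456034e-01, -7.87436321e-01,
        -4.95432342e+02],
       [-8.90997109e-01,  1.91341848e-01, -4.11718896e-01,
        -5.42558946e+02],
       [-2.12050171e-02,  8.88323565e-01,  4.58728231e-01,
         6.54475556e+02],
       [ 0.00000000e+00,  0.00000000e+00,  0.00000000e+00,
         1.00000000e+00]])}
top {'fx': 411.2236860892603, 'fy': 411.2236860892603, 'cx': 278.93625375789225, 'cy': 211.55519497660052, 'distortion': array([-0.10595163,  0.        ,  0.        ,  0.        ,  0.        ]), 'cam_to_world': array([[-1.97888279e-02,  9.95972902e-01, -8.74435827e-02,
         4.32850907e+02],
       [-9.99784298e-01, -1.91610115e-02,  8.01329477e-03,
        -4.71714037e+00],
       [ 6.30551696e-03,  8.75832946e-02,  9.96137243e-01,
         9.53642743e+02],
       [ 0.00000000e+00,  0.00000000e+00,  0.00000000e+00,
         1.000
[... 545 characters left out ...]
000e+00]])}
{'time': 0.1, 'joint_pos': array([-6.88700969e+01,  1.79995791e+01, -2.74785033e+00,  6.93381645e+01,
       -5.70732232e-04,  8.99988726e+01]), 'dq': array([ 0.07295931, -0.11298756,  0.12007407,  0.01454689,  0.02413576,
        0.05443762]), 'tau': array([ 5.64624042e-04, -5.40767777e+01,  3.40541553e+01,  1.11518838e-02,
        1.34631414e-04,  1.00374749e-05]), 'position': array([ 216.11451162, -559.2134584 ,  244.53157248]), 'orientation': array([-1.79914406e+02,  5.69047386e-04,  2.11310313e+01]), 'ft_force': array([-0.20800421,  0.07638932, -0.49067796]), 'wrist_torque': array([ 0.02449529, -0.03934003, -0.00410822]), 'finger_force': 0.0, 'finger_gap': 85.03676624339788}
```

View pics/top0.png

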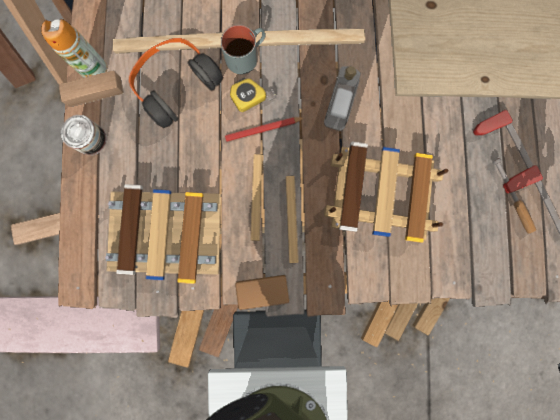

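View pics/scene0.png

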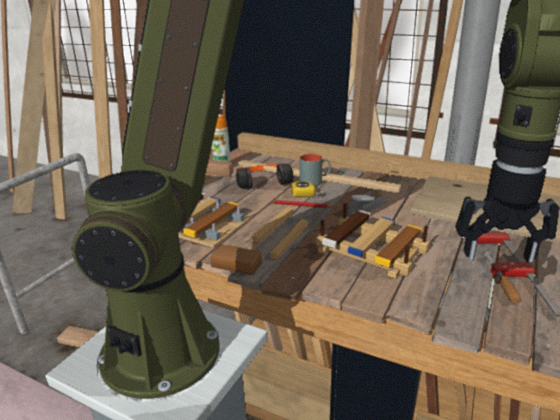

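The top view shows the run-out rack at left (about px 163,233: walnut, ash, cherry from left). The drying rack is at right (about 390,190: walnut, ash, cherry). The sticks are at about (257,197) and (292,220). In the scene view the gripper is clear of everything.

```bash
cat > h.py <<'E'
from station import *
import cv2, numpy as np
from scipy.spatial.transform import Rotation as R
def K(c): return np.array([[c['fx'],0,c['cx']],[0,c['fy'],c['cy']],[0,0,1]])
def T_of(name,c,s=None):
    if name!='wrist': return c['cam_to_world']
    s=s or state(); T=np.eye(4); T[:3,:3]=R.from_euler('xyz',s['orientation'],degrees=True).as_matrix(); T[:3,3]=s['position']
    return T@c['mount']
def rays(c,T,px):
    u=cv2.undistortPoints(np.array(px,float).reshape(-1,1,2),K(c),np.array(c['distortion'])).reshape(-1,2)
    return np.c_[u[:,0],-u[:,1],-np.ones(len(u))]@T[:3,:3].T, T[:3,3]
def on_plane(c,T,px,z):
    d,o=rays(c,T,px); return o+d*((z-o[2])/d[:,2])[:,None]
def cloud(c,T,depth):
    v,u=np.mgrid[:depth.shape[0],:depth.shape[1]]
    d,o=rays(c,T,np.c_[u.ravel(),v.ravel()])
    P=o+d*depth.ravel()[:,None]; P[depth.ravel()<=0]=np.nan
    return P.reshape(*depth.shape,3)
def snap(name,tag):
    s=state(); p,d=grab_frame(name); cv2.imwrite(f'pics/{tag}.png',p); c=calibration(name); T=T_of(name,c,s); np.savez(f'{tag}.npz',p=p,d=d,T=T); return p,d,c,T
def blobs(P,lo,hi,amin=100,p=None):
    m=((P[...,2]>lo)&(P[...,2]<hi)).astype(np.uint8)
    n,l,st,_=cv2.connectedComponentsWithStats(m,connectivity=4)
    out=[]
    for i in range(1,n):
        if st[i,4]<amin: continue
        q=P[l==i]; (cx,cy),(w,h),a=cv2.minAreaRect(q[:,:2].astype(np.float32))
        if w<h: w,h,a=h,w,a+90
        a=(a+90)%180-90
        out.append((round(cx,1),round(cy,1),round(float(np.median(q[:,2])),1),round(w),round(h),round(a,1),st[i,:4].tolist(),[] if p is None else np.median(p[l==i],axis=0).astype(int).tolist()))
    return out
E
python3 - <<'E'
from h import *
p=cv2.imread('pics/top0.png');d=np.load('top0.npy');c=calibration('top');P=cloud(c,T_of('top',c),d)
print('bench',np.nanmedian(P[160:180,200:250,2]),'board',P[190,390,2],P[235,160,2],P[210,258,2],P[220,292,2])
for lo,hi in ((10,27),(38,55)):
    print(lo); [print(b) for b in blobs(P,lo,hi,80,p)]
def zoom(x0,y0,x1,y1): return cv2.resize(p[y0:y1,x0:x1],(800,600),interpolation=cv2.INTER_CUBIC)
cv2.imwrite('pics/z1.png',zoom(320,135,460,240))
E
```

```text
bench -0.7746561006213142 board 42.578683778503546 44.3009197485535 15.327794995621161 16.53830409307716
10
(929.0, -533.7, 18.2, 471, 276, -89.9, [389, 0, 171, 98], [136, 163, 182])
(944.3, -103.4, 17.2, 253, 36, -89.6, [261, 29, 104, 16], [151, 187, 216])
(889.9, 250.6, 17.7, 274, 131, -88.6, [113, 32, 111, 56], [141, 177, 207])
(868.6, 66.9, 19.5, 78, 32, -77.0, [226, 54, 32, 20], [115, 119, 110])
(802.7, 423.8, 18.3, 143, 42, -60.7, [66, 74, 57, 32], [92, 115, 142])
(810.7, -176.1, 16.2, 39, 19, 81.1, [337, 83, 17, 9], [93, 97, 103])
(776.9, 35.0, 15.4, 92, 20, -61.5, [239, 89, 37, 23], [69, 142, 161])
(588.1, -597.1, 19.4, 327, 102, 25.2, [474, 110, 86, 124], [85, 97, 145])
(686.0, 418.3, 18.7, 74, 30, -35.2, [83, 127, 23, 28], [37, 40, 45])
(551.0, 40.7, 17.4, 200, 20, -2.9, [250, 154, 12, 87], [89, 124, 150])
(581.3, -154.5, 15.3, 117, 35, 3.0, [331, 158, 16, 50], [103, 143, 173])
(498.2, -39.8, 17.2, 198, 20, 1.2, [285, 176, 13, 87], [86, 121, 146])
(536.0, -370.8, 15.3, 96, 28, -9.1, [426, 178, 16, 42], [116, 161, 196])
(488.3, -141.5, 15.2, 23, 18, -9.0, [331, 217, 9, 11], 
[... 316 characters left out ...]
8.2, 49, 24, -43.6, [205, 67, 18, 22], [51, 53, 53])
(756.5, -159.3, 47.2, 66, 40, -20.0, [330, 91, 21, 28], [165, 167, 166])
(727.4, 243.7, 48.4, 55, 21, -68.5, [152, 112, 26, 15], [57, 59, 60])
(686.8, 418.3, 46.3, 74, 29, -33.7, [77, 124, 23, 28], [120, 124, 123])
(567.3, -180.5, 45.2, 200, 39, -9.3, [339, 142, 29, 90], [42, 64, 98])
(554.5, -254.9, 45.2, 201, 40, -8.6, [373, 147, 27, 90], [127, 174, 210])
(540.0, -329.6, 45.0, 201, 40, -9.9, [406, 153, 27, 90], [67, 108, 157])
(480.9, 326.7, 45.5, 202, 41, -4.4, [117, 184, 25, 91], [42, 63, 97])
(468.1, 258.6, 45.3, 201, 40, -4.8, [146, 189, 25, 91], [126, 174, 210])
(460.5, 187.1, 45.4, 200, 40, -5.5, [177, 192, 26, 91], [68, 109, 157])
```

View pics/z1.png

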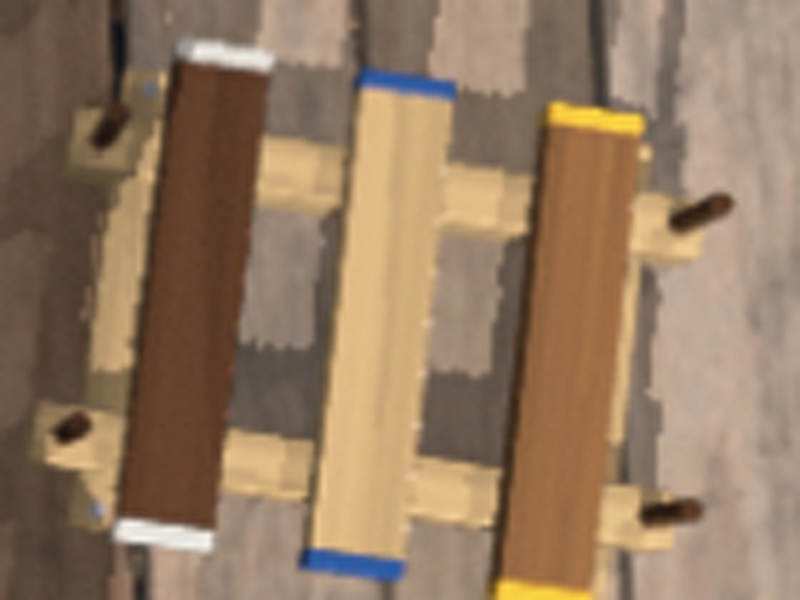

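All sizes, heights and spacings agree with the text. The dowels show clearly in the crop at about (108,125), (72,428), (702,212) and (672,511). I'll turn in place first, then look from the wrist.

Call:
send_rows([
  {"grip": 85,"translation": [0,0,-10],"twist": -10},
  {"grip": 85,"translation": [0,0,-10],"twist": -10},
  {"grip": 85,"translation": [0,0,-10],"twist": -10},
  {"grip": 85,"translation": [0,0,0],"twist": -10},
  {"grip": 85,"translation": [0,0,0],"twist": -10},
  {"grip": 85,"translation": [0,0,0],"twist": -10},
  {"grip": 85,"translation": [0,0,0],"twist": -10},
  {"grip": 85,"translation": [0,0,0],"twist": -10},
])

```text
time: 1.1
position: [216.2, -559.4, 274.8]
orientation: [-180.0, -0.1, 101.5]
ft_force: [1.0, -0.8, 0.2]
finger_gap: 85.0
finger_force: 0.0
```

```bash
python3 -c "
from station import *
s=state();print(s['joint_pos'].round(1),s['position'],s['orientation'])"
```

```text
[-68.9  17.5   0.4  73.   -0.    9.7] [ 216.18004494 -559.37921903  274.78117663] [-1.79988859e+02 -5.69870990e-02  1.01460338e+02]
```

Call:
send_rows([
  {"grip": 85,"translation": [0,0,0],"twist": -10},
  {"grip": 85,"translation": [0,0,0],"twist": -10},
  {"grip": 85,"translation": [0,0,0],"twist": -10},
  {"grip": 85,"translation": [0,0,0],"twist": -10},
  {"grip": 85,"translation": [0,0,0],"twist": -10},
  {"grip": 85,"translation": [0,0,0],"twist": -10},
  {"grip": 85,"translation": [0,0,0],"twist": -10},
])

```text
time: 1.98
position: [216.2, -559.4, 274.8]
orientation: [179.9, -0.0, 171.5]
ft_force: [0.5, 0.3, -0.0]
finger_gap: 85.0
finger_force: 0.0
```

Call:
send_rows([
  {"grip": 85,"translation": [-36,50,0],"twist": 0},
  {"grip": 85,"translation": [-36,50,0],"twist": 0},
  {"grip": 85,"translation": [-36,50,0],"twist": 0},
  {"grip": 85,"translation": [-36,50,0],"twist": 0},
  {"grip": 85,"translation": [-36,50,0],"twist": 0},
  {"grip": 85,"translation": [-36,50,0],"twist": 0},
  {"grip": 85,"translation": [-36,50,0],"twist": 0},
  {"grip": 85,"translation": [0,0,0],"twist": 0},
])

```text
time: 2.98
position: [521.5, -249.4, 274.5]
orientation: [179.9, -0.0, 171.5]
ft_force: [-0.1, -0.1, 0.1]
finger_gap: 85.0
finger_force: 0.0
```

```bash
python3 - <<'E'
from h import *
p,d,c,T=snap('wrist','w1'); P=cloud(c,T,d); print(state()['position'],state()['orientation'])
print('bench',np.nanmedian(P[...,2][(P[...,2]<8)&(P[...,2]>-8)]))
for lo,hi in ((12,24),(40,52),(70,82)):
    print(lo); [print(b) for b in blobs(P,lo,hi,20,p)]
E
```

```text
[ 520.10471175 -250.97751215  274.59978914] [ 1.79989678e+02 -6.84103156e-02  1.71349803e+02]
bench -0.26491464829854294
12
(364.4, 5.2, 17.4, 67, 14, 83.6, [451, 0, 59, 16], [29, 52, 74])
(494.9, -41.9, 17.8, 200, 22, 0.8, [428, 42, 24, 169], [68, 103, 125])
(547.1, 38.9, 17.7, 200, 23, -2.5, [489, 81, 33, 159], [67, 101, 124])
(452.8, -353.1, 16.2, 22, 18, -9.0, [173, 125, 17, 20], [101, 147, 178])
(486.4, -137.6, 15.8, 23, 8, -9.3, [359, 126, 7, 20], [56, 83, 103])
(487.6, -205.6, 18.2, 38, 0, 81.0, [291, 145, 32, 1], [97, 147, 180])
(534.7, -372.1, 16.0, 94, 30, -8.5, [174, 165, 21, 74], [97, 143, 175])
(571.6, -141.9, 16.0, 93, 28, -9.8, [351, 167, 22, 73], [83, 127, 155])
(568.2, -606.9, 21.0, 181, 99, 24.1, [0, 175, 88, 135], [75, 86, 146])
(592.6, -303.1, 18.9, 39, 1, 81.0, [228, 235, 30, 4], [92, 139, 171])
(604.8, -224.3, 17.7, 38, 1, 81.2, [289, 235, 29, 5], [91, 138, 170])
(619.5, -375.5, 15.8, 15, 8, -4.7, [190, 257, 7, 11], [78, 112, 138])
(652.8, -164.4, 15.9, 16, 7, -10.7, [348, 258, 7, 11], [59, 85, 104])
(757.3, 65.2, 17.5, 27, 6, -77.7, [504, 302, 23, 10], [0, 139,
[... 496 characters left out ...]
 142])
(552.3, -255.7, 45.9, 199, 38, -8.9, [257, 121, 35, 163], [101, 150, 184])
(565.3, -181.3, 45.9, 199, 39, -9.1, [317, 123, 44, 162], [38, 61, 92])
(473.3, -361.9, 45.2, 9, 3, 12.5, [167, 152, 7, 8], [58, 75, 96])
(509.9, -132.6, 45.6, 9, 3, -30.4, [372, 154, 7, 8], [28, 41, 59])
(589.6, -381.5, 46.4, 10, 4, 40.0, [173, 248, 9, 8], [48, 64, 86])
(626.8, -149.1, 45.8, 10, 6, -72.9, [364, 250, 9, 8], [34, 49, 72])
(752.0, -163.1, 46.1, 56, 33, -17.2, [349, 322, 29, 32], [181, 181, 178])
(924.4, 15.4, 44.2, 6, 6, 24.7, [485, 413, 5, 7], [93, 98, 90])
70
(474.3, -364.2, 75.7, 10, 7, -7.2, [156, 155, 10, 10], [62, 82, 108])
(511.2, -130.7, 75.4, 9, 8, 37.9, [381, 157, 10, 10], [33, 54, 84])
```

View pics/w1.png

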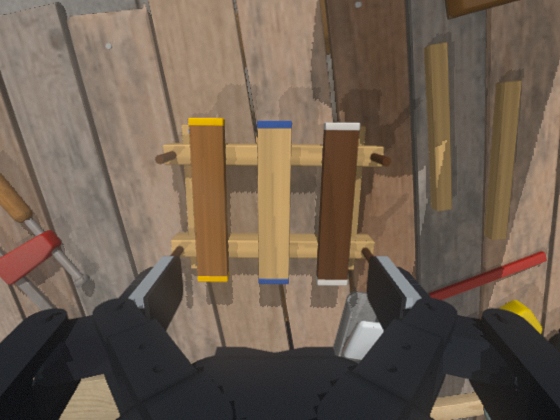

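The wrist view gives boards at 46 mm, sticks at 18 mm and dowel tops at 75.5 mm, all matching the text. The boards run from about (207,200) for cherry to (338,200) for walnut, and the sticks are at about (440,127) and (505,160). I'll repeat the shot now that the arm has settled.

```bash
cat >> h.py <<'E'
def go(x,y,z,yaw):
    "remaining: first twist then translation in tool axes after twist"
    s=state(); r=R.from_euler('xyz',[180,0,yaw],degrees=True)
    dy=(yaw-s['orientation'][2]+180)%360-180
    print('twist',round(-dy,1),'trans',r.inv().apply(np.array([x,y,z])-s['position']).round(1),'at',s['position'].round(1),s['orientation'].round(1),'j6',s['joint_pos'][5].round(0),'gap',round(s['finger_gap'],1))
E
python3 - <<'E'
from h import *
p,d,c,T=snap('wrist','w2'); P=cloud(c,T,d); print(state()['position'],state()['orientation'])
for lo,hi in ((12,24),(40,52),(70,82)):
    [print(b) for b in blobs(P,lo,hi,20,p) if b[3]>190 or lo==70]
go(495,-42,120,177)
E
```

```text
[ 519.19920794 -252.0870647   274.72375061] [-1.79993748e+02 -7.70137539e-02  1.71232968e+02]
(495.2, -41.9, 17.8, 200, 22, 0.8, [429, 43, 25, 169], [67, 103, 125])
(547.8, 38.9, 17.7, 200, 23, -2.5, [491, 81, 32, 160], [67, 101, 124])
(537.6, -331.1, 45.9, 200, 39, -9.3, [190, 119, 40, 164], [56, 98, 142])
(552.4, -255.6, 45.9, 200, 38, -8.9, [259, 122, 35, 163], [101, 150, 184])
(565.3, -181.3, 45.9, 199, 39, -9.0, [319, 124, 43, 162], [38, 60, 92])
(474.0, -364.3, 75.5, 9, 8, -11.4, [158, 156, 9, 10], [63, 82, 108])
(511.4, -131.1, 75.7, 9, 9, 32.0, [382, 158, 11, 10], [34, 55, 84])
twist -5.8 trans [ 35.2 208.5 154.7] at [ 519.2 -252.1  274.7] [-1.800e+02 -1.000e-01  1.712e+02] j6 -17.0 gap 84.9
```

Call:
send_rows([
  {"grip": 45,"translation": [0,0,0],"twist": -9.6},
  {"grip": 45,"translation": [4.2,42.1,35],"twist": 0},
  {"grip": 45,"translation": [4.2,42.1,35],"twist": 0},
  {"grip": 45,"translation": [4.2,42.1,35],"twist": 0},
  {"grip": 45,"translation": [4.2,42.1,35],"twist": 0},
  {"grip": 45,"translation": [4.2,42.1,35],"twist": 0},
  {"grip": 45,"translation": [0,0,0],"twist": 0},
  {"grip": 45,"translation": [0,0,0],"twist": 0},
])

```text
time: 4.08
position: [495.7, -43.8, 100.8]
orientation: [-180.0, 0.0, -179.3]
ft_force: [0.2, 0.3, 0.3]
finger_gap: 45.1
finger_force: 0.0
```

```bash
python3 - <<'E'
from h import *
go(495.2,-41.9,18,180.8)
p,d,c,T=snap('wrist','w3'); P=cloud(c,T,d); 
print([b for b in blobs(P,12,24,100,p) if b[3]>100])
go(495.2,-41.9,18,180.8)
E
```

```text
twist -0.1 trans [ 0.5  1.9 82.8] at [495.7 -43.8 100.8] [-180.     0.  -179.3] j6 -6.0 gap 45.1
[(362.1, 30.3, 18.3, 112, 13, -89.8, [308, 0, 190, 27], [40, 67, 92]), (495.4, -41.3, 17.9, 200, 20, 1.3, [263, 70, 31, 270], [93, 137, 167]), (502.4, 41.4, 17.8, 109, 21, -2.4, [370, 155, 51, 144], [89, 132, 160])]
twist -0.2 trans [ 1.2  2.1 83.3] at [496.4 -44.  101.3] [-1.800e+02  1.000e-01 -1.794e+02] j6 -6.0 gap 45.3
```

View pics/w3.png

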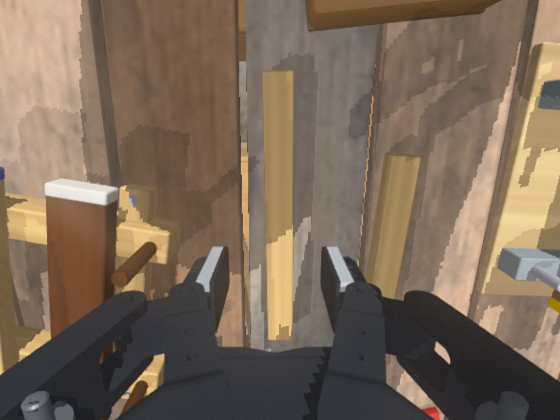

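The stick (px 264-293, rows 70-340) lies between the jaws, slightly off centre. I'll correct and descend.

Call:
send_rows([
  {"grip": 45,"translation": [0.8,2.4,40],"twist": -0.5},
  {"grip": 45,"translation": [0,0,30],"twist": 0},
  {"grip": 45,"translation": [0,0,13],"twist": 0},
  {"grip": 45,"translation": [0,0,0],"twist": 0},
  {"grip": 12,"translation": [0,0,0],"twist": 0},
  {"grip": 12,"translation": [0,0,0],"twist": 0},
  {"grip": 12,"translation": [0,0,0],"twist": 0},
  {"grip": 12,"translation": [0,0,0],"twist": 0},
])

```text
time: 5.12
position: [496.1, -40.4, 18.8]
orientation: [-180.0, 0.2, -178.8]
ft_force: [-1.6, -0.4, 6.8]
finger_gap: 18.5
finger_force: 59.4
```

Call:
send_rows([
  {"grip": 12,"translation": [0,0,-20],"twist": 0},
  {"grip": 12,"translation": [0,0,-50],"twist": 0},
  {"grip": 12,"translation": [0,0,-50],"twist": 0},
  {"grip": 12,"translation": [0,-50,-20],"twist": 0},
  {"grip": 12,"translation": [0,-50,-20],"twist": 0},
  {"grip": 12,"translation": [0,-50,-20],"twist": 0},
  {"grip": 12,"translation": [0,-50,0],"twist": 0},
  {"grip": 12,"translation": [0,0,0],"twist": 10},
])

```text
time: 6.12
position: [499.4, -243.5, 198.4]
orientation: [-179.9, 0.1, 170.8]
ft_force: [-1.0, -0.4, -0.7]
finger_gap: 18.3
finger_force: 58.9
```

Call:
send_rows([
  {"grip": 12,"translation": [0,0,0],"twist": 10},
  {"grip": 12,"translation": [0,0,0],"twist": 10},
  {"grip": 12,"translation": [0,0,0],"twist": 10},
  {"grip": 12,"translation": [0,0,0],"twist": 10},
  {"grip": 12,"translation": [0,0,0],"twist": 10},
  {"grip": 12,"translation": [0,0,0],"twist": 10},
  {"grip": 12,"translation": [0,0,0],"twist": 10},
  {"grip": 12,"translation": [0,0,0],"twist": 10},
])

```text
time: 7.12
position: [499.2, -240.0, 198.0]
orientation: [180.0, 0.0, 90.9]
ft_force: [1.3, 0.8, -0.6]
finger_gap: 18.5
finger_force: 58.8
```

Call:
send_rows([
  {"grip": 12,"translation": [0,0,0],"twist": 10},
  {"grip": 12,"translation": [0,0,0],"twist": 0},
  {"grip": 12,"translation": [0,0,0],"twist": 0},
])

```text
time: 7.5
position: [499.1, -240.0, 197.7]
orientation: [180.0, 0.0, 81.4]
ft_force: [0.6, 1.0, -0.1]
finger_gap: 18.3
finger_force: 58.8
```

```bash
python3 - <<'E'
from h import *
p,d,c,T=snap('wrist','w4'); P=cloud(c,T,d); 
for lo,hi in ((40,52),(70,82),(150,260)):
    [print(b) for b in blobs(P,lo,hi,20,p)]
go(492.7,-247,100,81)
E
```

```text
(741.9, -159.7, 49.4, 43, 32, -18.2, [522, 38, 38, 48], [206, 205, 202])
(625.9, -149.1, 46.8, 9, 4, -82.3, [406, 62, 11, 13], [30, 49, 75])
(476.2, -167.5, 46.1, 39, 21, 81.7, [225, 95, 26, 47], [52, 77, 111])
(596.9, -186.7, 46.0, 137, 39, -9.0, [299, 96, 160, 48], [39, 64, 99])
(464.3, -241.3, 46.0, 37, 23, 80.2, [227, 182, 25, 40], [115, 161, 196])
(584.9, -260.6, 45.9, 136, 38, -8.6, [298, 183, 147, 40], [110, 165, 202])
(585.8, -338.7, 45.9, 104, 40, -9.1, [325, 257, 106, 39], [53, 101, 151])
(629.5, -149.2, 75.5, 10, 9, -66.3, [422, 55, 16, 15], [34, 58, 91])
(592.2, -385.5, 76.0, 8, 5, -42.1, [394, 332, 7, 7], [34, 56, 86])
(500.2, -213.8, 233.7, 116, 112, -56.0, [58, 37, 433, 378], [41, 45, 52])
twist 0.4 trans [-7.9 -5.2 97.6] at [ 499.1 -240.   197.6] [180.    0.   81.4] j6 73.0 gap 18.3
```

View pics/w4.png

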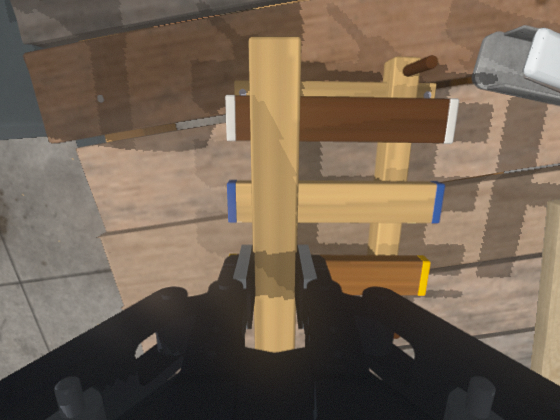

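The held stick spans rows 38 to 350 at cols 250-300. The dowel at (429,62) is within 0.7 mm of the rack model. I'll check where the stick sits in the hand.

```bash
python3 - <<'E'
from h import *
z=np.load('w4.npz');T=z['T'];c=calibration('wrist');P=cloud(c,T,z['d'])
s=state()['position']
m=(P[...,2]>191)&(P[...,2]<202)&(z['p'][...,2]>70)
m=m.astype(np.uint8); m[:, :240]=0; m[:,310:]=0
q=P[m>0]; print(cv2.minAreaRect(q[:,:2].astype(np.float32)), np.median(q[:,2]), s)
print(on_plane(c,T,[(275,38),(276,351)],197))
print([P[v,275,2].round(1) for v in (40,60,100,150,200,240,300,345,352)])
E
```

```text
((500.71478271484375, -212.9492950439453), (142.12001037597656, 31.53415298461914), 85.26724243164062) 196.76957866522028 [ 499.08092412 -240.0351601   197.55544177]
[[ 512.34432703 -143.98225397  197.        ]
 [ 492.06362242 -282.17854901  197.        ]]
[np.float64(196.8), np.float64(196.8), np.float64(197.4), np.float64(196.6), np.float64(196.5), np.float64(196.7), np.float64(196.6), np.float64(196.7), np.float64(196.9)]
```

Call:
send_rows([
  {"grip": 12,"translation": [-6.1,-5.2,20],"twist": 0.5},
  {"grip": 12,"translation": [0,0,45],"twist": 0},
  {"grip": 12,"translation": [0,0,35],"twist": 0},
  {"grip": 12,"translation": [0,0,10],"twist": 0},
  {"grip": 12,"translation": [0,0,0],"twist": 0},
  {"grip": 12,"translation": [0,0,0],"twist": 0},
])

```text
time: 8.3
position: [494.2, -245.8, 88.9]
orientation: [179.9, 0.0, 80.8]
ft_force: [-0.6, -0.5, -0.2]
finger_gap: 18.5
finger_force: 58.9
```

```bash
python3 - <<'E'
from h import *
for i in range(3): go(493,-245.2,65.3,81); grab_frame('wrist')
E
```

```text
twist -0.2 trans [ 0.5 -1.3 23.6] at [ 494.2 -245.8   88.9] [179.9   0.   80.8] j6 73.0 gap 18.5
twist -0.3 trans [ 0.5 -1.3 23.6] at [ 494.2 -245.9   88.9] [179.9   0.   80.7] j6 73.0 gap 18.8
twist -0.3 trans [ 0.4 -1.2 23.5] at [ 494.1 -245.8   88.8] [179.9   0.   80.7] j6 73.0 gap 18.4
```

Call:
send_rows([
  {"grip": 12,"translation": [0.4,-1.2,12],"twist": -0.3},
  {"grip": 12,"translation": [0,0,7],"twist": 0},
  {"grip": 12,"translation": [0,0,2.5],"twist": 0},
  {"grip": 12,"translation": [0,0,1.2],"twist": 0},
  {"grip": 12,"translation": [0,0,0],"twist": 0},
])

```text
time: 9.07
position: [491.5, -244.5, 64.9]
orientation: [-180.0, -0.0, 81.0]
ft_force: [-2.1, 1.4, 4.6]
finger_gap: 18.4
finger_force: 59.5
```

Call:
send_rows([
  {"grip": 12,"translation": [0,0,-1.5],"twist": 0},
  {"grip": 12,"translation": [0,0,0],"twist": 0},
  {"grip": 12,"translation": [0,0,0],"twist": 0},
])

```text
time: 9.45
position: [491.9, -244.7, 66.0]
orientation: [180.0, -0.0, 81.0]
ft_force: [-0.3, 0.8, -0.2]
finger_gap: 18.7
finger_force: 58.9
```

Call:
send_rows([
  {"grip": 12,"translation": [0,1.1,0],"twist": 0},
  {"grip": 12,"translation": [0,0,0.8],"twist": 0},
  {"grip": 12,"translation": [0,0,0],"twist": 0},
  {"grip": 34,"translation": [0,0,0],"twist": 0},
  {"grip": 34,"translation": [0,0,0],"twist": 0},
  {"grip": 34,"translation": [0,0,-10],"twist": 0},
  {"grip": 34,"translation": [0,0,-50],"twist": 0},
  {"grip": 34,"translation": [0,0,-50],"twist": 0},
])

```text
time: 10.45
position: [492.6, -244.7, 176.9]
orientation: [-180.0, -0.0, 81.0]
ft_force: [1.8, -1.1, -0.2]
finger_gap: 33.8
finger_force: 0.0
```

Call:
send_rows([
  {"grip": 45,"translation": [0,0,-40],"twist": 0},
  {"grip": 45,"translation": [-20,-10,-30],"twist": -10},
  {"grip": 45,"translation": [-20,-10,-30],"twist": -10},
  {"grip": 45,"translation": [0,0,0],"twist": -10},
  {"grip": 45,"translation": [0,0,0],"twist": 0},
])

```text
time: 11.08
position: [470.3, -283.5, 276.3]
orientation: [179.9, 0.1, 110.9]
ft_force: [0.3, -0.4, -0.6]
finger_gap: 45.3
finger_force: 0.0
```

```bash
python3 - <<'E'
from h import *
p,d,c,T=snap('wrist','w5'); P=cloud(c,T,d); 
for lo,hi in ((12,24),(40,52),(58,69),(70,82)):
    [print(lo,b) for b in blobs(P,lo,hi,40,p)]
go(547.8,38.9,100,177.5)
E
```

```text
12 (486.3, -139.1, 16.2, 22, 10, -9.4, [324, 57, 21, 16], [59, 87, 106])
12 (572.3, -143.3, 15.9, 93, 29, -9.5, [360, 79, 80, 50], [85, 130, 159])
12 (742.3, -131.0, 17.8, 23, 3, -25.1, [518, 133, 14, 14], [70, 71, 72])
12 (653.5, -165.5, 15.9, 17, 10, -10.8, [443, 134, 14, 13], [58, 85, 104])
12 (605.4, -225.5, 18.1, 38, 2, 82.3, [385, 158, 19, 28], [90, 138, 168])
12 (768.5, -190.9, 18.0, 110, 4, -19.5, [488, 163, 56, 55], [73, 76, 77])
12 (808.2, -182.4, 15.6, 45, 22, 45.1, [531, 182, 29, 24], [81, 85, 90])
12 (834.1, -191.3, 14.9, 16, 7, -67.8, [553, 203, 7, 12], [71, 104, 120])
12 (452.5, -348.5, 15.8, 23, 9, -8.4, [237, 211, 18, 15], [96, 143, 175])
12 (593.0, -303.0, 17.9, 39, 2, 81.0, [350, 211, 19, 25], [91, 139, 171])
12 (530.3, -361.1, 15.9, 77, 8, -8.6, [271, 230, 50, 31], [99, 151, 184])
12 (903.5, -349.7, 19.0, 242, 102, -14.0, [459, 269, 101, 113], [117, 145, 162])
12 (804.2, -445.4, 18.7, 36, 11, -24.9, [436, 343, 14, 21], [121, 150, 168])
12 (826.2, -544.6, 18.9, 96, 29, -29.5, [406, 382, 43, 38], [117, 146, 164])
40 (479.9, -167.7, 46.0, 39, 28, 81.1, [303, 62, 40, 
[... 306 characters left out ...]
9, 183])
40 (752.3, -160.1, 46.3, 57, 38, -18.4, [513, 151, 45, 40], [186, 186, 183])
40 (454.2, -315.7, 45.9, 40, 31, 81.2, [235, 182, 39, 39], [51, 97, 139])
40 (564.2, -334.6, 45.8, 147, 38, -9.3, [274, 204, 115, 80], [51, 94, 138])
58 (491.1, -246.4, 63.9, 199, 21, 81.2, [255, 70, 109, 167], [99, 151, 185])
58 (626.6, -149.7, 62.6, 10, 4, -80.0, [455, 115, 9, 10], [26, 44, 69])
70 (511.3, -130.1, 75.8, 10, 10, -73.2, [366, 50, 12, 12], [32, 54, 84])
70 (629.0, -149.5, 75.5, 10, 9, 47.1, [461, 115, 12, 10], [31, 53, 83])
70 (473.4, -364.3, 75.3, 9, 9, 20.9, [249, 246, 9, 10], [52, 71, 98])
twist -66.7 trans [-63.5 325.2 175.7] at [ 470.2 -283.2  275.7] [180.    0.  110.8] j6 38.0 gap 44.4
```

View pics/w5.png

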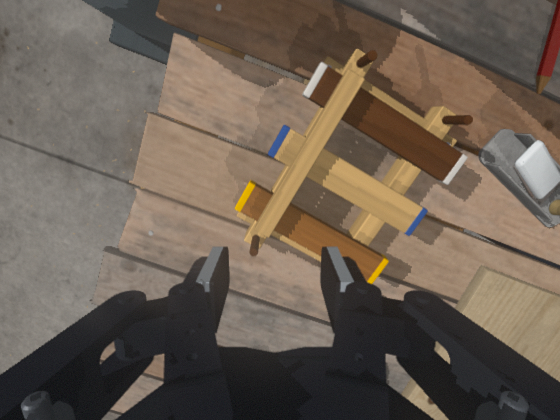

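Stick 1 lies at 64 mm top height and 81.2°, about 1 mm from the dowel line, with dowel tops visible at (367,57), (456,119) and (255,245). Next is stick 2.

Call:
send_rows([
  {"grip": 45,"translation": [0,0,0],"twist": -9.5},
  {"grip": 45,"translation": [0,0,0],"twist": -9.5},
  {"grip": 45,"translation": [0,0,0],"twist": -9.5},
  {"grip": 45,"translation": [0,0,0],"twist": -9.5},
  {"grip": 45,"translation": [0,0,0],"twist": -9.5},
  {"grip": 45,"translation": [0,0,0],"twist": -9.5},
  {"grip": 45,"translation": [0,0,0],"twist": -9.7},
])

```text
time: 12.0
position: [470.1, -282.6, 274.8]
orientation: [180.0, -0.1, 177.9]
ft_force: [0.1, -0.6, 0.2]
finger_gap: 44.6
finger_force: 0.0
```

Call:
send_rows([
  {"grip": 45,"translation": [-9.1,46.5,20],"twist": 0},
  {"grip": 45,"translation": [-9.1,46.5,20],"twist": 0},
  {"grip": 45,"translation": [-9.1,46.5,20],"twist": 0},
  {"grip": 45,"translation": [-9.1,46.5,29],"twist": 0},
  {"grip": 45,"translation": [-9.1,46.5,29],"twist": 0},
  {"grip": 45,"translation": [-9.1,46.5,29],"twist": 0},
  {"grip": 45,"translation": [-9.1,46.5,29],"twist": 0},
  {"grip": 45,"translation": [0,0,0],"twist": 0},
])

```text
time: 13.0
position: [544.9, 42.4, 96.6]
orientation: [180.0, -0.3, 177.9]
ft_force: [-0.8, -0.3, 0.0]
finger_gap: 45.4
finger_force: 0.0
```

Call:
send_rows([
  {"grip": 45,"translation": [0,0,0],"twist": 0},
])

```text
time: 13.12
position: [546.4, 39.5, 99.2]
orientation: [-180.0, -0.1, 177.7]
ft_force: [-0.3, -0.4, -0.1]
finger_gap: 45.1
finger_force: 0.0
```

```bash
python3 - <<'E'
from h import *
p,d,c,T=snap('wrist','w6'); P=cloud(c,T,d); 
print([b for b in blobs(P,12,24,100,p) if b[3]>100])
go(547.8,38.9,18.5,177.5)
E
```

```text
[(548.3, 39.5, 17.9, 200, 20, -2.9, [262, 73, 31, 271], [84, 125, 152]), (577.7, -146.6, 15.9, 101, 54, -18.1, [0, 202, 65, 134], [84, 127, 155])]
twist 0.1 trans [-1.   0.  81.2] at [546.8  38.9  99.7] [-180.     0.   177.6] j6 6.0 gap 45.4
```

Call:
send_rows([
  {"grip": 45,"translation": [-1.5,0.6,40],"twist": 0.3},
  {"grip": 45,"translation": [0,0,30],"twist": 0},
  {"grip": 45,"translation": [0,0,11],"twist": 0},
  {"grip": 45,"translation": [0,0,0],"twist": 0},
  {"grip": 12,"translation": [0,0,0],"twist": 0},
  {"grip": 12,"translation": [0,0,0],"twist": 0},
  {"grip": 12,"translation": [0,0,0],"twist": 0},
  {"grip": 12,"translation": [0,0,0],"twist": 0},
])

```text
time: 14.18
position: [549.7, 40.0, 20.0]
orientation: [-180.0, 0.2, 177.4]
ft_force: [-0.5, -1.3, 6.8]
finger_gap: 18.3
finger_force: 59.8
```

Call:
send_rows([
  {"grip": 12,"translation": [0,0,-20],"twist": 0},
  {"grip": 12,"translation": [0,0,-55],"twist": 0},
  {"grip": 12,"translation": [0,0,-45],"twist": 0},
  {"grip": 12,"translation": [-15,-58,-15],"twist": 0},
  {"grip": 12,"translation": [-15,-58,-15],"twist": 0},
  {"grip": 12,"translation": [-15,-58,-10],"twist": 0},
  {"grip": 12,"translation": [-15,-58,0],"twist": 0},
  {"grip": 12,"translation": [-15,-58,0],"twist": 0},
])

```text
time: 15.18
position: [610.9, -255.0, 179.5]
orientation: [-180.0, 0.1, 177.4]
ft_force: [0.9, 1.1, 0.1]
finger_gap: 18.4
finger_force: 59.0
```

Call:
send_rows([
  {"grip": 12,"translation": [0,-13,0],"twist": 9.6},
  {"grip": 12,"translation": [0,0,0],"twist": 9.6},
  {"grip": 12,"translation": [0,0,0],"twist": 9.6},
  {"grip": 12,"translation": [0,0,0],"twist": 9.6},
  {"grip": 12,"translation": [0,0,0],"twist": 9.6},
  {"grip": 12,"translation": [0,0,0],"twist": 9.6},
  {"grip": 12,"translation": [0,0,0],"twist": 9.6},
  {"grip": 12,"translation": [0,0,0],"twist": 9.6},
])

```text
time: 16.18
position: [609.9, -266.0, 179.0]
orientation: [180.0, 0.0, 100.3]
ft_force: [-0.3, -0.6, -0.9]
finger_gap: 18.4
finger_force: 59.0
```

Call:
send_rows([
  {"grip": 12,"translation": [0,0,0],"twist": 9.6},
  {"grip": 12,"translation": [0,0,0],"twist": 9.8},
  {"grip": 12,"translation": [0,0,0],"twist": 0},
  {"grip": 12,"translation": [0,0,0],"twist": 0},
])

```text
time: 16.68
position: [609.8, -266.0, 178.6]
orientation: [180.0, 0.0, 81.4]
ft_force: [0.3, -0.1, -0.7]
finger_gap: 18.6
finger_force: 59.0
```

```bash
python3 - <<'E'
from h import *
p,d,c,T=snap('wrist','w7'); P=cloud(c,T,d); s=state()['position']
for lo,hi in ((58,69),(70,82)):
    [print(lo,b) for b in blobs(P,lo,hi,20,p)]
m=(abs(P[...,2]-s[2]+1.5)<3)&(p[...,2]>70); m[:,:240]=0; m[:,310:]=0
q=P[m]; a=np.radians(81); u=np.array([np.cos(a),np.sin(a)]); print('far end along',np.percentile((q[:,:2]-s[:2])@u,99.8))
l=q[(q[:,:2]-s[:2])@u>35]; t=(l[:,:2]-s[:2]); w=t@np.array([u[1],-u[0]]); k=t@u; print('lateral mid',(w.max()+w.min())/2,w.min(),w.max(),'slope deg',np.degrees(np.polyfit(k,w,1)[0]))
go(610.8,-266.4,100,81)
E
```

```text
58 (513.8, -131.8, 64.3, 10, 5, 49.9, [110, 38, 12, 16], [25, 38, 53])
58 (491.8, -243.3, 63.8, 194, 22, 81.1, [100, 72, 54, 234], [104, 157, 192])
70 (511.9, -130.4, 75.4, 10, 9, -25.0, [97, 34, 19, 17], [32, 53, 81])
far end along 98.60874492036076
lateral mid -1.706880202819173 -11.86868780017526 8.454927394536915 slope deg -0.18731978321562345
twist 0.4 trans [-0.2  1.1 78.6] at [ 609.8 -266.   178.6] [180.    0.   81.4] j6 75.0 gap 18.1
```

Call:
send_rows([
  {"grip": 12,"translation": [1.2,2.5,20],"twist": 0.3},
  {"grip": 12,"translation": [0,0,40],"twist": 0},
  {"grip": 12,"translation": [0,0,30],"twist": 0},
  {"grip": 12,"translation": [0,0,15],"twist": 0},
  {"grip": 12,"translation": [0,0,0],"twist": 0},
  {"grip": 12,"translation": [0,0,0],"twist": 0},
  {"grip": 12,"translation": [0,0,0],"twist": 0},
])

```text
time: 17.6
position: [613.4, -265.7, 74.9]
orientation: [179.9, 0.0, 80.9]
ft_force: [-0.4, -0.5, -0.0]
finger_gap: 18.2
finger_force: 59.0
```

Call:
send_rows([
  {"grip": 12,"translation": [0.3,-0.8,5],"twist": 0},
  {"grip": 12,"translation": [0,0,3],"twist": 0},
  {"grip": 12,"translation": [0,0,0.7],"twist": 0},
  {"grip": 12,"translation": [0,0,0],"twist": 0},
  {"grip": 12,"translation": [0,0,0],"twist": 0},
])

```text
time: 18.23
position: [611.7, -264.8, 66.0]
orientation: [180.0, 0.0, 80.9]
ft_force: [-3.7, 2.2, 9.5]
finger_gap: 18.4
finger_force: 60.3
```

Call:
send_rows([
  {"grip": 12,"translation": [0,0.5,-0.8],"twist": 0},
  {"grip": 12,"translation": [0,0,0],"twist": 0},
  {"grip": 34,"translation": [0,0,0],"twist": 0},
  {"grip": 34,"translation": [0,0,0],"twist": 0},
  {"grip": 34,"translation": [0,0,0],"twist": 0},
  {"grip": 34,"translation": [0,0,-15],"twist": 0},
  {"grip": 55,"translation": [0,0,-50],"twist": 0},
  {"grip": 55,"translation": [0,0,-50],"twist": 0},
])

```text
time: 19.23
position: [611.9, -264.8, 182.4]
orientation: [-180.0, -0.0, 80.9]
ft_force: [0.9, 0.4, 0.4]
finger_gap: 54.7
finger_force: 0.0
```

Call:
send_rows([
  {"grip": 55,"translation": [0,0,-50],"twist": -10},
  {"grip": 55,"translation": [0,-30,-50],"twist": -10},
  {"grip": 55,"translation": [0,-40,0],"twist": -10},
  {"grip": 55,"translation": [0,-40,0],"twist": -10},
  {"grip": 55,"translation": [0,0,0],"twist": -10},
  {"grip": 55,"translation": [0,0,0],"twist": -10},
  {"grip": 55,"translation": [0,0,0],"twist": -10},
  {"grip": 55,"translation": [0,0,0],"twist": -10},
])

```text
time: 20.23
position: [505.5, -287.3, 281.7]
orientation: [-180.0, 0.1, 161.3]
ft_force: [0.0, -0.5, 0.5]
finger_gap: 55.1
finger_force: 0.0
```

Call:
send_rows([
  {"grip": 55,"translation": [0,0,0],"twist": -10},
  {"grip": 55,"translation": [0,0,0],"twist": 0},
  {"grip": 55,"translation": [0,0,0],"twist": 0},
])

```text
time: 20.6
position: [505.5, -287.3, 281.0]
orientation: [-180.0, 0.0, 170.8]
ft_force: [-0.6, -0.4, -0.3]
finger_gap: 55.4
finger_force: 0.0
```

```bash
python3 - <<'E'
from h import *
p,d,c,T=snap('wrist','w8'); P=cloud(c,T,d); s=state()['position']
for lo,hi in ((40,52),(56,69),(70,82)):
    [print(lo,b) for b in blobs(P,lo,hi,20,p) if b[1]<-100]
go(468,258,150,175.2)
E
```

```text
40 (454.7, -317.5, 46.1, 38, 31, 80.1, [225, 127, 35, 29], [52, 100, 145])
40 (473.5, -205.1, 46.1, 114, 29, 81.2, [292, 129, 101, 27], [94, 133, 162])
40 (509.9, -132.5, 46.0, 10, 5, -35.9, [403, 160, 10, 9], [29, 43, 63])
40 (473.2, -362.2, 45.8, 9, 4, 22.1, [204, 161, 7, 8], [46, 63, 85])
40 (548.3, -289.2, 45.9, 132, 99, 80.7, [226, 175, 107, 79], [70, 108, 147])
40 (565.1, -180.3, 45.9, 98, 41, -8.5, [350, 175, 38, 79], [37, 59, 89])
40 (626.9, -150.9, 45.4, 10, 5, -55.6, [393, 253, 10, 10], [33, 49, 73])
40 (625.9, -345.6, 45.9, 38, 20, 79.0, [231, 272, 30, 14], [45, 81, 111])
40 (639.9, -269.2, 46.0, 38, 23, 81.2, [291, 272, 30, 16], [77, 106, 129])
56 (491.4, -247.0, 64.0, 200, 20, 81.2, [219, 156, 181, 19], [101, 154, 188])
56 (509.7, -133.2, 62.6, 9, 4, -30.9, [408, 162, 9, 9], [28, 42, 63])
56 (472.5, -362.3, 62.2, 9, 4, 34.9, [200, 163, 8, 8], [49, 66, 89])
56 (603.6, -299.6, 63.7, 130, 20, 80.9, [225, 254, 107, 18], [101, 154, 188])
56 (621.6, -188.3, 63.6, 43, 20, 79.7, [353, 255, 37, 17], [97, 148, 181])
56 (626.7, -151.1, 62.7, 9, 4, -57.2, [398, 259, 10, 9], [34, 50, 73])
70 (474.0, -364.7, 75.8, 9, 9, 36.1, [195, 164, 10, 10], [59, 80, 108])
70 (511.0, -130.6, 75.8, 10, 9, 80.5, [414, 164, 11, 9], [35, 56, 86])
70 (629.0, -149.3, 75.3, 9, 9, -7.1, [403, 264, 9, 9], [36, 57, 87])
twist -4.4 trans [ 83.  540.2 130.9] at [ 505.5 -287.3  280.9] [-180.     0.   170.8] j6 -20.0 gap 54.7
```

View pics/w8.png

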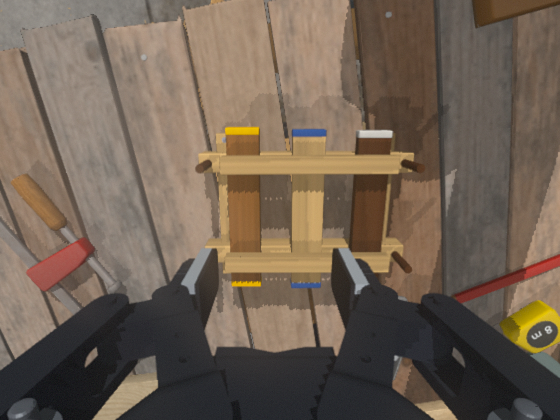

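Stick 2 shows as two segments, with its centre at about (609,-265), within about 1 mm of the dowel line. The lower boards have not moved. Next is the run-out rack.

Call:
send_rows([
  {"grip": 50,"translation": [0,0,0],"twist": -4.4},
  {"grip": 50,"translation": [12,54,2],"twist": 0},
  {"grip": 50,"translation": [12,54,2],"twist": 0},
  {"grip": 50,"translation": [12,54,2],"twist": 0},
  {"grip": 50,"translation": [12,54,2],"twist": 0},
  {"grip": 50,"translation": [12,54,2],"twist": 0},
  {"grip": 50,"translation": [12,54,2],"twist": 0},
  {"grip": 50,"translation": [12,54,2],"twist": 0},
])

```text
time: 21.65
position: [452.1, 98.0, 266.7]
orientation: [180.0, 0.1, 175.2]
ft_force: [1.1, 0.2, -0.7]
finger_gap: 49.8
finger_force: 0.0
```

Call:
send_rows([
  {"grip": 50,"translation": [12,54,2],"twist": 0},
  {"grip": 50,"translation": [12,54,2],"twist": 0},
  {"grip": 50,"translation": [12,54,2],"twist": 0},
  {"grip": 50,"translation": [0,0,0],"twist": 0},
  {"grip": 50,"translation": [0,0,0],"twist": 0},
  {"grip": 50,"translation": [0,0,0],"twist": 0},
])

```text
time: 22.4
position: [430.1, 259.6, 260.5]
orientation: [-180.0, 0.0, 175.2]
ft_force: [0.6, -0.7, 0.7]
finger_gap: 50.0
finger_force: 0.0
```

```bash
python3 - <<'E'
from h import *
p,d,c,T=snap('wrist','w9'); P=cloud(c,T,d); s=state()['position']
for lo,hi in ((36,51),):
    [print(lo,b) for b in blobs(P,lo,hi,60,p)]
m=abs(P[...,:2]-[468,222]).max(-1)<12; print('base z',np.nanmedian(P[m][:,2]))
go(466,257,100,175)
E
```

```text
36 (457.1, 186.9, 45.9, 200, 39, -5.3, [192, 122, 43, 169], [57, 99, 142])
36 (464.7, 259.2, 45.9, 199, 38, -4.5, [260, 124, 36, 168], [103, 153, 186])
36 (477.5, 325.9, 45.9, 200, 39, -5.1, [316, 131, 44, 166], [42, 63, 94])
36 (691.7, 402.7, 44.9, 33, 5, -11.3, [393, 356, 11, 21], [91, 96, 95])
36 (789.3, 470.5, 43.0, 30, 12, 83.4, [429, 409, 23, 11], [95, 124, 154])
base z 8.846754759951665
twist 0.2 trans [-35.9   0.6 160.6] at [430.2 259.5 260.6] [-180.     0.   175.2] j6 36.0 gap 50.1
```

View pics/w9.png

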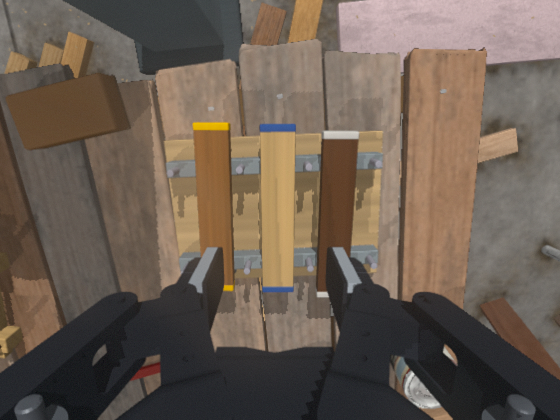

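The view shows cherry, ash and walnut at columns 213, 277 and 338, with the rails and pins between them and the plywood base at 9 mm. I'll pick ash first.

Call:
send_rows([
  {"grip": 50,"translation": [-17.2,1.2,40],"twist": -0.3},
  {"grip": 50,"translation": [-17.2,1.2,50],"twist": 0},
  {"grip": 50,"translation": [0,0,50],"twist": 0},
  {"grip": 50,"translation": [0,0,30],"twist": 0},
  {"grip": 50,"translation": [0,0,0],"twist": 0},
  {"grip": 50,"translation": [0,0,0],"twist": 0},
  {"grip": 50,"translation": [0,0,0],"twist": 0},
])

```text
time: 23.32
position: [465.7, 260.9, 92.3]
orientation: [179.9, 0.2, 175.6]
ft_force: [0.5, 0.1, 0.1]
finger_gap: 49.9
finger_force: 0.0
```

```bash
python3 - <<'E'
from h import *
p,d,c,T=snap('wrist','w10'); P=cloud(c,T,d)
[print(b) for b in blobs(P,40,51,60,p)]
go(464.7,259.2,39,175.5)
E
```

```text
(429.3, 189.3, 45.9, 145, 39, -5.6, [99, 53, 89, 249], [53, 98, 143])
(455.6, 260.1, 45.9, 181, 39, -4.4, [236, 58, 75, 295], [103, 154, 188])
(444.7, 328.4, 45.9, 135, 40, -5.2, [351, 74, 88, 228], [36, 57, 88])
(414.9, 369.3, 45.2, 8, 4, -5.2, [456, 133, 18, 15], [85, 82, 84])
(408.8, 224.4, 45.8, 8, 3, 19.1, [195, 143, 13, 14], [101, 99, 103])
(406.1, 149.7, 45.8, 8, 4, 6.3, [60, 148, 20, 16], [96, 93, 97])
(529.8, 291.7, 45.7, 8, 4, -74.0, [324, 321, 14, 15], [135, 128, 130])
(526.9, 218.0, 45.9, 8, 4, 70.2, [211, 325, 13, 16], [77, 76, 79])
(548.6, 168.1, 46.2, 16, 13, 87.8, [139, 355, 21, 16], [0, 169, 222])
(566.2, 334.9, 46.0, 24, 6, -0.3, [389, 355, 10, 28], [37, 55, 85])
twist 0.1 trans [ 0.7 -1.8 53.1] at [465.5 260.9  92.1] [1.799e+02 1.000e-01 1.756e+02] j6 34.0 gap 49.9
```

Call:
send_rows([
  {"grip": 50,"translation": [0.4,-1.6,30],"twist": 0},
  {"grip": 50,"translation": [0,0,23],"twist": 0},
  {"grip": 50,"translation": [0,0,0],"twist": 0},
  {"grip": 50,"translation": [0,0,0],"twist": 0},
  {"grip": 28,"translation": [0,0,0],"twist": 0},
  {"grip": 28,"translation": [0,0,0],"twist": 0},
  {"grip": 28,"translation": [0,0,0],"twist": 0},
  {"grip": 28,"translation": [0,0,0],"twist": 0},
])

```text
time: 24.38
position: [465.0, 259.6, 39.1]
orientation: [179.9, 0.1, 175.6]
ft_force: [-0.0, -0.2, 6.5]
finger_gap: 36.8
finger_force: 60.9
```

Call:
send_rows([
  {"grip": 28,"translation": [0,0,-15],"twist": 0},
  {"grip": 28,"translation": [0,0,-50],"twist": 0},
  {"grip": 28,"translation": [0,0,-50],"twist": 0},
  {"grip": 28,"translation": [0,0,-20],"twist": 4.7},
  {"grip": 28,"translation": [-18.5,-55,0],"twist": 0},
  {"grip": 28,"translation": [-18.5,-55,0],"twist": 0},
  {"grip": 28,"translation": [-18.5,-55,0],"twist": 0},
  {"grip": 28,"translation": [-18.5,-55,0],"twist": 0},
])

```text
time: 25.38
position: [502.5, 28.2, 173.8]
orientation: [180.0, 0.1, 171.0]
ft_force: [1.0, 0.1, -0.7]
finger_gap: 36.7
finger_force: 60.4
```

Call:
send_rows([
  {"grip": 28,"translation": [-18.5,-55,0],"twist": 0},
  {"grip": 28,"translation": [-18.5,-55,0],"twist": 0},
  {"grip": 28,"translation": [-18.5,-55,0],"twist": 0},
  {"grip": 28,"translation": [-18.5,-55,0],"twist": 0},
  {"grip": 28,"translation": [-18.5,-55,0],"twist": 0},
  {"grip": 28,"translation": [0,0,0],"twist": 0},
  {"grip": 28,"translation": [0,0,0],"twist": 0},
  {"grip": 28,"translation": [0,0,0],"twist": 0},
])

```text
time: 26.38
position: [550.0, -254.9, 172.8]
orientation: [180.0, -0.0, 171.0]
ft_force: [-0.2, -0.1, -0.3]
finger_gap: 36.9
finger_force: 60.5
```

```bash
cat >> h.py <<'E'
def held(P,p,s,yaw,zoff):
    "board in hand: visible far end along tool x, lateral mid, slope (tool axes)"
    q=P[(abs(P[...,2]-s[2]-zoff)<3)&(p.max(-1)>35)]
    r=R.from_euler('xyz',[180,0,yaw],degrees=True); t=r.inv().apply(q-s)
    t=t[(abs(t[:,1])<24)&(t[:,0]>25)&(t[:,0]<110)]
    w=[( (t[k,1].max()+t[k,1].min())/2) for k in [(abs(t[:,0]-x)<8) for x in (40,85)]]
    print('end',np.percentile(t[:,0],99.8).round(1),'lat',np.round(w,1),'width',np.ptp(t[:,1]).round(1),'zmed',np.median(q[:,2]).round(1))
E
python3 - <<'E'
from h import *
p,d,c,T=snap('wrist','w11'); P=cloud(c,T,d); s=state()
held(P,p,s['position'],s['orientation'][2],7)
[print(b) for b in blobs(P,56,69,60,p)]
go(552.4,-255.7,73.4,170.9)
E
```

```text
end 100.0 lat [-0.8 -0.8] width 38.9 zmed 179.7
(501.6, -178.9, 64.0, 63, 20, 81.3, [324, 120, 86, 28], [90, 136, 167])
(480.7, -313.7, 64.0, 63, 19, 80.8, [140, 121, 86, 27], [101, 154, 188])
(474.0, -362.1, 62.7, 10, 5, -7.4, [113, 129, 13, 14], [58, 75, 93])
(510.7, -132.5, 62.0, 10, 5, -11.0, [422, 130, 15, 14], [24, 38, 55])
(597.0, -346.0, 63.8, 36, 21, 80.6, [157, 265, 44, 26], [99, 151, 184])
(622.8, -184.8, 63.8, 36, 21, 78.1, [349, 266, 44, 26], [96, 147, 180])
(590.4, -382.1, 62.3, 10, 6, 49.0, [129, 272, 14, 14], [54, 70, 91])
(627.4, -150.6, 63.2, 10, 5, -53.6, [405, 272, 15, 15], [32, 50, 73])
twist 0.1 trans [-2.4 -0.5 99.4] at [ 550.1 -254.9  172.8] [180.  -0. 171.] j6 -16.0 gap 36.6
```

View pics/w11.png

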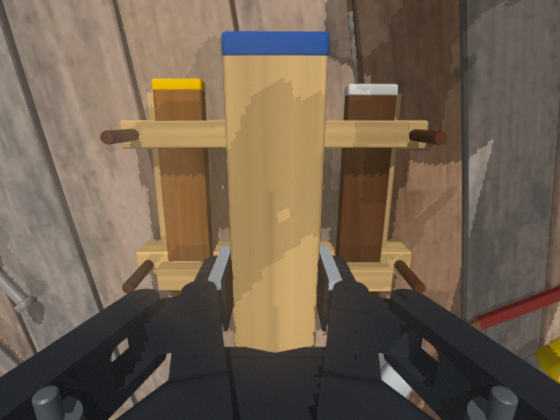

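The ash board is held centrally (far end at rows 32-55), above the gap between cherry and walnut. I'll lower it.

Call:
send_rows([
  {"grip": 28,"translation": [-2.4,0.3,40],"twist": 0},
  {"grip": 28,"translation": [0,0,35],"twist": 0},
  {"grip": 28,"translation": [0,0,16],"twist": 0},
  {"grip": 28,"translation": [0,0,0],"twist": 0},
  {"grip": 28,"translation": [0,0,0],"twist": 0},
  {"grip": 28,"translation": [0,0,0],"twist": 0},
])

```text
time: 27.18
position: [553.7, -256.7, 83.0]
orientation: [-180.0, 0.1, 170.9]
ft_force: [0.1, 0.1, -0.5]
finger_gap: 37.0
finger_force: 60.5
```

Call:
send_rows([
  {"grip": 28,"translation": [0.8,0.9,5],"twist": 0},
  {"grip": 28,"translation": [0,0,3],"twist": 0},
  {"grip": 28,"translation": [0,0,0],"twist": 0},
  {"grip": 28,"translation": [0,0,0],"twist": 0},
])

```text
time: 27.68
position: [551.8, -255.3, 73.3]
orientation: [180.0, -0.0, 170.9]
ft_force: [1.0, 0.4, -0.2]
finger_gap: 36.7
finger_force: 60.5
```

Call:
send_rows([
  {"grip": 28,"translation": [-0.4,0.4,0.2],"twist": 0},
  {"grip": 28,"translation": [0,0,0],"twist": 0},
  {"grip": 50,"translation": [0,0,0],"twist": 0},
  {"grip": 50,"translation": [0,0,0],"twist": 0},
  {"grip": 50,"translation": [0,0,0],"twist": 0},
  {"grip": 50,"translation": [0,0,-15],"twist": 0},
  {"grip": 50,"translation": [0,0,-45],"twist": 0},
  {"grip": 50,"translation": [0,0,-45],"twist": 0},
])

```text
time: 28.68
position: [552.3, -254.9, 180.2]
orientation: [-180.0, -0.0, 170.9]
ft_force: [0.5, -0.7, 0.4]
finger_gap: 50.0
finger_force: 0.0
```

Call:
send_rows([
  {"grip": 50,"translation": [0,0,-50],"twist": 0},
  {"grip": 50,"translation": [30,0,-40],"twist": 0},
  {"grip": 50,"translation": [0,0,0],"twist": 0},
  {"grip": 50,"translation": [0,0,0],"twist": 0},
  {"grip": 50,"translation": [0,0,0],"twist": 0},
])

```text
time: 29.3
position: [522.5, -249.9, 267.0]
orientation: [180.0, -0.1, 170.9]
ft_force: [0.1, 0.2, 0.0]
finger_gap: 49.7
finger_force: 0.0
```

```bash
python3 - <<'E'
from h import *
p,d,c,T=snap('wrist','w12'); P=cloud(c,T,d); s=state()
[print(b) for lo,hi in ((40,52),(57,69),(74,86)) for b in blobs(P,lo,hi,60,p) if -400<b[1]<-110]
go(477.5,325.9,90,174.9)
E
```

```text
(457.6, -299.9, 46.1, 75, 31, 80.8, [186, 118, 70, 30], [55, 103, 148])
(479.4, -170.9, 46.0, 45, 27, 81.2, [320, 121, 42, 27], [43, 66, 97])
(561.7, -196.7, 45.9, 99, 77, -9.0, [292, 167, 67, 84], [38, 61, 92])
(543.2, -315.4, 45.9, 97, 78, -9.3, [190, 168, 67, 83], [61, 102, 145])
(629.3, -328.7, 45.8, 20, 5, -9.5, [224, 270, 5, 15], [45, 81, 107])
(649.3, -210.9, 45.9, 22, 7, -7.6, [319, 270, 7, 17], [41, 58, 79])
(482.1, -305.8, 64.0, 81, 20, 81.1, [179, 148, 77, 20], [105, 158, 194])
(500.9, -186.6, 64.0, 79, 20, 81.1, [294, 148, 75, 20], [101, 154, 189])
(586.9, -354.5, 63.3, 20, 8, -77.0, [188, 252, 16, 10], [102, 149, 181])
(603.1, -304.5, 63.7, 39, 20, 81.5, [223, 252, 34, 18], [104, 157, 191])
(616.1, -224.9, 63.7, 40, 20, 80.9, [292, 252, 35, 18], [100, 153, 187])
(616.4, -172.5, 63.1, 18, 7, 61.5, [346, 252, 15, 9], [100, 149, 183])
(552.3, -255.8, 79.9, 200, 38, -9.3, [255, 120, 40, 182], [107, 159, 194])
(473.7, -364.5, 75.8, 9, 9, 57.5, [153, 156, 9, 10], [68, 88, 115])
(511.2, -130.8, 75.8, 10, 9, -59.9, [384, 156, 10, 10], [37, 58, 89])
twist -4.0 trans [ 96.  569.6 176.9] at [ 522.5 -249.9  266.9] [ 1.800e+02 -1.000e-01  1.709e+02] j6 -17.0 gap 50.0
```

Ash sits at (552.3,-255.8), top 80 mm, within 0.2 mm of its sister. Now walnut.

Call:
send_rows([
  {"grip": 50,"translation": [0,0,0],"twist": -4},
  {"grip": 50,"translation": [9.6,57,0],"twist": 0},
  {"grip": 50,"translation": [9.6,57,0],"twist": 0},
  {"grip": 50,"translation": [9.6,57,0],"twist": 0},
  {"grip": 50,"translation": [9.6,57,0],"twist": 0},
  {"grip": 50,"translation": [9.6,57,0],"twist": 0},
  {"grip": 50,"translation": [9.6,57,0],"twist": 0},
  {"grip": 50,"translation": [9.6,57,20],"twist": 0},
])

```text
time: 30.35
position: [491.6, 155.4, 248.4]
orientation: [180.0, 0.1, 174.9]
ft_force: [1.2, 0.4, -0.2]
finger_gap: 50.0
finger_force: 0.0
```

Call:
send_rows([
  {"grip": 50,"translation": [9.6,57,20],"twist": 0},
  {"grip": 50,"translation": [9.6,57,20],"twist": 0},
  {"grip": 50,"translation": [9.6,57,20],"twist": 0},
  {"grip": 50,"translation": [0,0,50],"twist": 0},
  {"grip": 50,"translation": [0,0,45],"twist": 0},
  {"grip": 50,"translation": [0,0,0],"twist": 0},
  {"grip": 50,"translation": [0,0,0],"twist": 0},
  {"grip": 50,"translation": [0,0,0],"twist": 0},
])

```text
time: 31.35
position: [479.1, 326.8, 95.4]
orientation: [179.9, 0.2, 174.9]
ft_force: [0.2, 0.4, 0.3]
finger_gap: 50.1
finger_force: 0.0
```

```bash
python3 - <<'E'
from h import *
p,d,c,T=snap('wrist','w13'); P=cloud(c,T,d)
[print(b) for b in blobs(P,40,51,60,p) if b[3]>60]
go(477.5,325.9,39,174.9)
E
```

```text
(449.4, 188.2, 45.9, 185, 40, -5.4, [0, 43, 95, 298], [50, 96, 142])
(470.1, 326.7, 45.9, 184, 39, -4.9, [237, 58, 74, 295], [39, 62, 94])
twist 0.0 trans [ 1.4 -1.  56.3] at [479.  326.7  95.3] [179.9   0.2 174.9] j6 39.0 gap 50.1
```

Call:
send_rows([
  {"grip": 50,"translation": [0.9,-0.7,33],"twist": 0},
  {"grip": 50,"translation": [0,0,23],"twist": 0},
  {"grip": 50,"translation": [0,0,0],"twist": 0},
  {"grip": 50,"translation": [0,0,0],"twist": 0},
  {"grip": 28,"translation": [0,0,0],"twist": 0},
  {"grip": 28,"translation": [0,0,0],"twist": 0},
  {"grip": 28,"translation": [0,0,0],"twist": 0},
  {"grip": 28,"translation": [0,0,0],"twist": 0},
])

```text
time: 32.4
position: [477.9, 326.3, 39.2]
orientation: [179.9, 0.1, 174.9]
ft_force: [-0.6, -0.8, 6.1]
finger_gap: 37.2
finger_force: 61.2
```

Call:
send_rows([
  {"grip": 28,"translation": [0,0,-15],"twist": 0},
  {"grip": 28,"translation": [0,0,-50],"twist": 0},
  {"grip": 28,"translation": [0,0,-50],"twist": 0},
  {"grip": 28,"translation": [0,0,-20],"twist": 4},
  {"grip": 28,"translation": [-18.5,-54.1,0],"twist": 0},
  {"grip": 28,"translation": [-18.5,-54.1,0],"twist": 0},
  {"grip": 28,"translation": [-18.5,-54.1,0],"twist": 0},
  {"grip": 28,"translation": [-18.5,-54.1,0],"twist": 0},
])

```text
time: 33.4
position: [515.8, 98.4, 173.6]
orientation: [180.0, 0.1, 171.0]
ft_force: [0.8, -0.1, -1.0]
finger_gap: 36.9
finger_force: 60.4
```

Call:
send_rows([
  {"grip": 28,"translation": [-18.5,-54.1,0],"twist": 0},
  {"grip": 28,"translation": [-18.5,-54.1,0],"twist": 0},
  {"grip": 28,"translation": [-18.5,-54.1,0],"twist": 0},
  {"grip": 28,"translation": [-18.5,-54.1,0],"twist": 0},
  {"grip": 28,"translation": [-18.5,-54.1,0],"twist": 0},
  {"grip": 28,"translation": [0,0,0],"twist": 0},
  {"grip": 28,"translation": [0,0,0],"twist": 0},
  {"grip": 28,"translation": [0,0,0],"twist": 0},
])

```text
time: 34.4
position: [564.0, -180.4, 172.6]
orientation: [180.0, -0.0, 171.0]
ft_force: [-0.3, 0.5, -1.0]
finger_gap: 36.5
finger_force: 60.5
```

```bash
python3 - <<'E'
from h import *
p,d,c,T=snap('wrist','w14'); P=cloud(c,T,d); s=state()
held(P,p,s['position'],s['orientation'][2],7)
go(565.3,-181.3,73.3,170.9)
E
```

```text
end 100.0 lat [-1.1 -1.3] width 38.8 zmed 179.4
twist 0.1 trans [-1.3 -0.8 99.2] at [ 564.1 -180.3  172.5] [180.  -0. 171.] j6 -9.0 gap 36.7
```

Call:
send_rows([
  {"grip": 28,"translation": [-1.3,0.1,40],"twist": 0},
  {"grip": 28,"translation": [0,0,35],"twist": 0},
  {"grip": 28,"translation": [0,0,16],"twist": 0},
  {"grip": 28,"translation": [0,0,0],"twist": 0},
  {"grip": 28,"translation": [0,0,0],"twist": 0},
  {"grip": 28,"translation": [0,0,0],"twist": 0},
])

```text
time: 35.2
position: [566.7, -182.1, 82.7]
orientation: [-180.0, 0.1, 170.9]
ft_force: [-0.4, -0.0, 0.2]
finger_gap: 36.7
finger_force: 60.5
```

Same pattern as ash, so I'll apply the same half correction.

Call:
send_rows([
  {"grip": 28,"translation": [0.6,0.9,5],"twist": 0},
  {"grip": 28,"translation": [0,0,3],"twist": 0},
  {"grip": 28,"translation": [0,0,0],"twist": 0},
  {"grip": 28,"translation": [0,0,0],"twist": 0},
])

```text
time: 35.7
position: [565.1, -180.8, 73.2]
orientation: [180.0, 0.0, 170.9]
ft_force: [-0.4, -0.3, 0.6]
finger_gap: 36.9
finger_force: 60.7
```

Call:
send_rows([
  {"grip": 28,"translation": [-0.3,0.3,0.2],"twist": 0},
  {"grip": 28,"translation": [0,0,0],"twist": 0},
  {"grip": 50,"translation": [0,0,0],"twist": 0},
  {"grip": 50,"translation": [0,0,0],"twist": 0},
  {"grip": 50,"translation": [0,0,0],"twist": 0},
  {"grip": 50,"translation": [0,0,-15],"twist": 0},
  {"grip": 50,"translation": [0,0,-45],"twist": 0},
  {"grip": 50,"translation": [0,0,-45],"twist": 0},
])

```text
time: 36.7
position: [565.3, -180.4, 180.0]
orientation: [180.0, -0.0, 170.9]
ft_force: [0.4, -0.6, -0.1]
finger_gap: 50.0
finger_force: 0.0
```

Call:
send_rows([
  {"grip": 50,"translation": [0,0,-50],"twist": 0},
  {"grip": 50,"translation": [30,0,-40],"twist": 0},
  {"grip": 50,"translation": [0,0,0],"twist": 0},
  {"grip": 50,"translation": [0,0,0],"twist": 0},
  {"grip": 50,"translation": [0,0,0],"twist": 0},
])

```text
time: 37.33
position: [535.5, -175.6, 266.9]
orientation: [180.0, -0.1, 170.9]
ft_force: [0.0, 0.2, 0.1]
finger_gap: 49.9
finger_force: 0.0
```

```bash
python3 - <<'E'
from h import *
p,d,c,T=snap('wrist','w15'); P=cloud(c,T,d); s=state()
[print(b) for lo,hi in ((57,69),(74,86)) for b in blobs(P,lo,hi,60,p) if -400<b[1]<-110]
go(457.3,186.9,90,174.6)
E
```

```text
(481.7, -307.1, 64.0, 77, 20, 80.8, [109, 147, 73, 20], [110, 165, 203])
(497.3, -209.7, 64.1, 37, 20, 81.2, [220, 147, 36, 20], [108, 163, 199])
(506.3, -149.9, 64.0, 19, 4, -8.6, [293, 147, 5, 19], [93, 140, 172])
(473.5, -361.5, 62.9, 10, 5, 6.0, [87, 153, 13, 10], [46, 61, 81])
(599.9, -326.1, 63.7, 77, 21, 80.7, [123, 251, 66, 18], [111, 166, 203])
(615.5, -228.4, 63.7, 38, 29, 81.9, [224, 251, 34, 24], [106, 159, 194])
(625.4, -168.4, 63.8, 20, 4, -8.3, [292, 251, 4, 19], [95, 143, 175])
(527.6, -252.0, 80.0, 150, 39, -9.3, [178, 119, 46, 142], [113, 167, 204])
(565.3, -181.4, 79.9, 200, 38, -8.7, [254, 120, 40, 182], [45, 70, 104])
(473.7, -364.3, 75.6, 10, 9, -63.5, [80, 155, 11, 10], [52, 73, 105])
(511.6, -130.1, 76.1, 9, 9, 47.9, [311, 155, 10, 10], [41, 65, 98])
(592.1, -383.3, 75.7, 10, 9, -56.4, [98, 262, 9, 9], [60, 79, 108])
(637.0, -251.0, 79.4, 33, 5, -15.6, [220, 272, 6, 29], [93, 89, 91])
twist -3.7 trans [112.  353.5 176.7] at [ 535.5 -175.6  266.7] [ 1.800e+02 -1.000e-01  1.709e+02] j6 -9.0 gap 50.4
```

Walnut matches its sister. Now cherry.

Call:
send_rows([
  {"grip": 50,"translation": [0,0,0],"twist": -3.7},
  {"grip": 50,"translation": [16,50.5,0],"twist": 0},
  {"grip": 50,"translation": [16,50.5,0],"twist": 0},
  {"grip": 50,"translation": [16,50.5,0],"twist": 0},
  {"grip": 50,"translation": [16,50.5,20],"twist": 0},
  {"grip": 50,"translation": [16,50.5,20],"twist": 0},
  {"grip": 50,"translation": [16,50.5,20],"twist": 0},
  {"grip": 50,"translation": [16,50.5,20],"twist": 0},
])

```text
time: 38.38
position: [456.6, 188.2, 186.5]
orientation: [-180.0, -0.1, 174.6]
ft_force: [0.2, 1.1, -0.3]
finger_gap: 49.7
finger_force: 0.0
```

Call:
send_rows([
  {"grip": 50,"translation": [0,0,50],"twist": 0},
  {"grip": 50,"translation": [0,0,45],"twist": 0},
  {"grip": 50,"translation": [0,0,0],"twist": 0},
  {"grip": 50,"translation": [0,0,0],"twist": 0},
  {"grip": 50,"translation": [0,0,0],"twist": 0},
])

```text
time: 39.0
position: [459.1, 187.1, 94.9]
orientation: [179.9, 0.2, 174.6]
ft_force: [1.3, 0.4, -0.3]
finger_gap: 49.8
finger_force: 0.0
```

```bash
python3 - <<'E'
from h import *
p,d,c,T=snap('wrist','w16'); P=cloud(c,T,d)
[print(b) for b in blobs(P,40,51,60,p) if b[3]>60]
go(457.3,186.9,39,174.6)
E
```

```text
(449.5, 187.6, 45.9, 185, 39, -5.2, [238, 56, 74, 297], [51, 94, 139])
twist 0.0 trans [ 1.6 -0.3 55.8] at [458.9 187.   94.8] [179.9   0.2 174.6] j6 28.0 gap 49.9
```

Call:
send_rows([
  {"grip": 50,"translation": [1.6,-0.2,33],"twist": 0},
  {"grip": 50,"translation": [0,0,23],"twist": 0},
  {"grip": 50,"translation": [0,0,0],"twist": 0},
  {"grip": 50,"translation": [0,0,0],"twist": 0},
  {"grip": 28,"translation": [0,0,0],"twist": 0},
  {"grip": 28,"translation": [0,0,0],"twist": 0},
  {"grip": 28,"translation": [0,0,0],"twist": 0},
  {"grip": 28,"translation": [0,0,0],"twist": 0},
])

```text
time: 40.05
position: [457.2, 187.1, 38.7]
orientation: [179.9, 0.2, 174.6]
ft_force: [-0.3, -0.7, 6.0]
finger_gap: 37.1
finger_force: 60.6
```

Call:
send_rows([
  {"grip": 28,"translation": [0,0,-15],"twist": 0},
  {"grip": 28,"translation": [0,0,-50],"twist": 0},
  {"grip": 28,"translation": [0,0,-50],"twist": 0},
  {"grip": 28,"translation": [0,0,-20],"twist": 3.7},
  {"grip": 28,"translation": [-17.9,-55.3,0],"twist": 0},
  {"grip": 28,"translation": [-17.9,-55.3,0],"twist": 0},
  {"grip": 28,"translation": [-17.9,-55.3,0],"twist": 0},
  {"grip": 28,"translation": [-17.9,-55.3,0],"twist": 0},
])

```text
time: 41.05
position: [492.0, -44.9, 173.6]
orientation: [180.0, 0.1, 170.9]
ft_force: [0.2, 0.3, -0.6]
finger_gap: 36.6
finger_force: 60.4
```

Call:
send_rows([
  {"grip": 28,"translation": [-17.9,-55.3,0],"twist": 0},
  {"grip": 28,"translation": [-17.9,-55.3,0],"twist": 0},
  {"grip": 28,"translation": [-17.9,-55.3,0],"twist": 0},
  {"grip": 28,"translation": [-17.9,-55.3,0],"twist": 0},
  {"grip": 28,"translation": [-17.9,-55.3,0],"twist": 0},
  {"grip": 28,"translation": [0,0,0],"twist": 0},
  {"grip": 28,"translation": [0,0,0],"twist": 0},
  {"grip": 28,"translation": [0,0,0],"twist": 0},
])

```text
time: 42.05
position: [536.3, -329.0, 172.5]
orientation: [180.0, -0.0, 171.0]
ft_force: [0.4, 0.2, -0.7]
finger_gap: 36.8
finger_force: 60.6
```

```bash
python3 - <<'E'
from h import *
p,d,c,T=snap('wrist','w17'); P=cloud(c,T,d); s=state()
held(P,p,s['position'],s['orientation'][2],7)
go(537.7,-331.1,73.0,170.9)
E
```

```text
end 100.5 lat [-0.8 -1. ] width 38.8 zmed 179.8
twist 0.1 trans [-1.7 -1.9 99.5] at [ 536.4 -328.9  172.5] [180.   0. 171.] j6 -23.0 gap 36.9
```

Call:
send_rows([
  {"grip": 28,"translation": [-1.9,-1.0,40],"twist": 0},
  {"grip": 28,"translation": [0,0,35],"twist": 0},
  {"grip": 28,"translation": [0,0,16],"twist": 0},
  {"grip": 28,"translation": [0,0,0],"twist": 0},
  {"grip": 28,"translation": [0,0,0],"twist": 0},
  {"grip": 28,"translation": [0,0,0],"twist": 0},
])

```text
time: 42.85
position: [539.1, -332.1, 82.6]
orientation: [-179.9, 0.1, 170.9]
ft_force: [0.0, 0.2, -1.1]
finger_gap: 36.9
finger_force: 60.6
```

Call:
send_rows([
  {"grip": 28,"translation": [0.7,0.9,5],"twist": 0},
  {"grip": 28,"translation": [0,0,3],"twist": 0},
  {"grip": 28,"translation": [0,0,0],"twist": 0},
  {"grip": 28,"translation": [0,0,0],"twist": 0},
])

```text
time: 43.35
position: [537.6, -330.6, 72.9]
orientation: [180.0, -0.0, 170.9]
ft_force: [0.2, 1.0, -0.6]
finger_gap: 37.0
finger_force: 60.6
```

Call:
send_rows([
  {"grip": 28,"translation": [-0.2,0.4,0.2],"twist": 0},
  {"grip": 28,"translation": [0,0,0],"twist": 0},
  {"grip": 50,"translation": [0,0,0],"twist": 0},
  {"grip": 50,"translation": [0,0,0],"twist": 0},
  {"grip": 50,"translation": [0,0,0],"twist": 0},
  {"grip": 50,"translation": [0,0,-15],"twist": 0},
  {"grip": 50,"translation": [0,0,-45],"twist": 0},
  {"grip": 50,"translation": [0,0,-45],"twist": 0},
])

```text
time: 44.35
position: [537.7, -330.1, 179.8]
orientation: [180.0, -0.0, 170.9]
ft_force: [0.6, -0.2, 0.2]
finger_gap: 50.4
finger_force: 0.0
```

Call:
send_rows([
  {"grip": 50,"translation": [0,20,-50],"twist": 0},
  {"grip": 50,"translation": [40,30,-40],"twist": 0},
  {"grip": 50,"translation": [0,20,0],"twist": 0},
  {"grip": 50,"translation": [0,0,0],"twist": 0},
  {"grip": 50,"translation": [0,0,0],"twist": 0},
  {"grip": 50,"translation": [0,0,0],"twist": 0},
])

```text
time: 45.1
position: [510.0, -256.0, 265.6]
orientation: [180.0, -0.1, 170.9]
ft_force: [0.0, 0.8, -0.5]
finger_gap: 49.8
finger_force: 0.0
```

```bash
python3 - <<'E'
from h import *
p,d,c,T=snap('wrist','w18'); P=cloud(c,T,d); s=state()
[print(b) for lo,hi in ((40,52),(57,69),(74,86)) for b in blobs(P,lo,hi,40,p) if -400<b[1]<-110]
E
```

```text
(457.4, -300.4, 45.8, 31, 4, -8.9, [225, 129, 6, 30], [42, 87, 125])
(480.0, -168.0, 45.6, 38, 27, 81.4, [332, 132, 37, 26], [53, 73, 103])
(554.7, -197.2, 45.6, 83, 4, -8.8, [328, 178, 7, 69], [33, 51, 73])
(550.4, -312.6, 45.7, 104, 37, 12.4, [228, 179, 37, 81], [46, 71, 96])
(606.4, -225.9, 49.3, 33, 1, 81.1, [299, 258, 28, 3], [93, 142, 172])
(629.2, -327.9, 45.4, 19, 3, -5.7, [232, 279, 4, 15], [43, 74, 102])
(493.5, -207.5, 64.1, 36, 27, 81.6, [301, 152, 36, 26], [103, 156, 191])
(485.9, -284.7, 64.0, 38, 24, 80.6, [226, 158, 38, 24], [103, 157, 192])
(509.9, -133.2, 63.7, 10, 4, -31.7, [385, 165, 10, 10], [32, 46, 69])
(602.8, -303.6, 63.7, 39, 20, 80.6, [231, 261, 34, 18], [101, 153, 187])
(615.8, -229.4, 63.6, 31, 21, 80.8, [299, 261, 27, 19], [102, 156, 190])
(588.7, -383.0, 62.5, 9, 4, 72.1, [174, 266, 10, 7], [48, 63, 86])
(626.5, -150.7, 63.8, 9, 4, -65.5, [377, 266, 9, 9], [36, 52, 78])
(537.7, -331.2, 79.9, 199, 39, -9.1, [185, 130, 47, 179], [61, 106, 152])
(552.3, -255.5, 79.9, 200, 38, -9.1, [263, 132, 40, 179], [109, 163, 199])
(538.7, -177.2, 79.9, 147, 39, -8.8, [333, 133, 45, 137], [41, 65, 99])
(511.4, -130.7, 75.7, 9, 9, 18.2, [391, 167, 10, 10], [37, 59, 90])
(474.1, -365.1, 76.0, 9, 8, -6.0, [161, 168, 9, 9], [69, 89, 118])
(591.7, -384.4, 75.6, 9, 8, -7.2, [171, 273, 8, 8], [49, 68, 98])
(629.1, -149.5, 75.7, 9, 9, -14.6, [381, 273, 9, 8], [39, 60, 91])
```

View pics/w18.png

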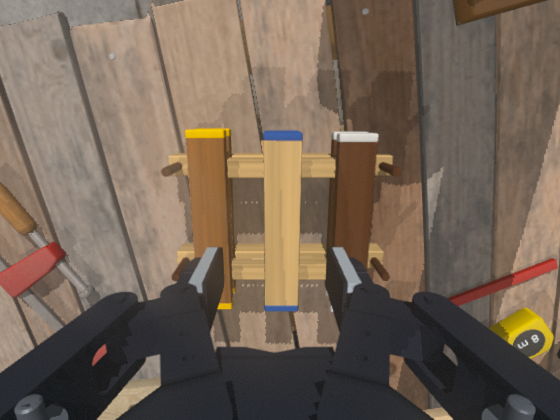

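All three upper boards lie level at 79.9 mm, within about 0.3 mm of where their sisters were measured, and the sticks run along the dowel line. The arm is clear, so I'm handing in.

```bash
python3 -c "
from station import *
print(sign_off())"
```

```text
the job is handed in; nothing more can be done
None
```

The second layer is built and handed in at about 45 s: both sticks lie within about 1.5 mm of straight above the bearers, and each upper board sits within about 0.3 mm of its sister's measured position, with no sign that the lower boards moved.

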